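# Hang the drive sled on the jig tree

### The job

Turn the jig tree until its empty branch points over the upright lug on its base, then take the drive sled out of the slot stand and hang it by its window on that branch, letting go of it there with the branch still over the lug. Keep the three sleds already on the tree hanging, and leave everything else on the bench where it is.

Things in the scene. Friction and masses are not known exactly. Their poses are not given: they have to be found in the camera images.
- tree_base: Fixed round grey-painted steel base of the jig tree (radius 75 mm, 12 mm thick) standing on the bench; it does not turn. Origin: centre of its underside, exactly below the tree's turning axis. A short arm runs out along its own -x (towards the robot's side of the bench, within about 0.35 rad) to the upright lug: a steel plate 8 thick, 22 wide, 36 mm tall, 106 mm from the axis.
- tree: Turning part of the jig tree: vertical post (radius 8, hub radius 14, top at 139 mm) with four level branches 90 degrees apart. Origin on the turning axis at bench height; the EMPTY branch points along its own -x; those at +x, +y, -y carry sleds. Turns without limit about the vertical, with friction 0.09 N m (about 1.2 N at a branch end), and stays where it is left.
- branch_tip (a point): End of the EMPTY branch: point on the bar's axis, 130 mm above the bench, 100 mm from the turning axis. Branches are round steel bars 8 mm thick; the last 6 mm are bent up, so that the end stands 14 mm above the bar's axis.
- sled_c (a point): The drive sled to hang: upright aluminium plate, 10 thick (its x), 60 wide (y), 110 mm tall (z), about 90 g, loose in the slot stand, bottom edge 10 mm above the bench; the tallest plate there, the only one with a window. Top 34 mm: solid strip 44 mm wide, to grip. Point: its centre, 55 mm above its bottom edge.
- sled_window (a point): Centre of the sled's window, same axes: a 30 x 30 mm opening through its thickness, 46 to 76 mm above the bottom edge, in the 44 mm wide neck. Properly hung, the window's upper edge rests on the bar: this point is then about 11 mm below the bar's axis.
- sled: The same sled; origin at the centre of its bottom edge, same axes.
- stand: Fixed grey plastic slot stand, 136 (its x) x 84 mm (y), base 10 mm thick; three slots at -50, 0 and +50 mm along its x, 13 mm wide, open upward, between ribs that reach 34 mm above the bench. Origin: centre of its underside. The sled and two plain covers stand in them in any order, faces square to the stand's x.
- hung1_window (a point): Centre of the window of a sled of the same shape that already hangs loose on the tree's +y branch, 55 to 75 mm from the axis; its bottom edge is about 58 mm and its top about 168 mm above the bench.
- hung2_window (a point): Centre of the window of a sled of the same shape that already hangs loose on the tree's +x branch, 55 to 75 mm from the axis; its bottom edge is about 58 mm and its top about 168 mm above the bench.
- hung3_window (a point): Centre of the window of a sled of the same shape that already hangs loose on the tree's -y branch, 55 to 75 mm from the axis; its bottom edge is about 58 mm and its top about 168 mm above the bench.
- cover_a: Plain aluminium cover plate without window, 10 thick, 64 wide, 66 mm tall, standing in a slot of the stand (top 76 mm above the bench). Origin: centre of its underside. Leave alone.
- cover_b: Plain aluminium cover plate without window, 10 thick, 48 wide, 74 mm tall, standing in a slot of the stand (top 84 mm above the bench). Origin: centre of its underside. Leave alone.
- spray: Clear bottle with a black cap, radius 21, 140 mm tall, standing between tree and stand. Origin: centre of its underside. Leave alone.
- dish: Shallow round steel dish, rim radius 34, 20 mm tall. Origin: centre of its underside. Leave alone.
- driver: Screwdriver, 160 mm long, lying along its x on the bench in front. Origin: under its middle. Leave alone.
- meter: Black hand multimeter lying flat, 150 x 78 x 34 mm. Origin: centre of its underside. Leave alone.
- tape: Yellow roll, a ring of outer radius 45, 25 mm tall, lying flat. Origin: centre of its underside. Leave alone.
- tweezers: Steel tweezers lying flat, 130 x 9 x 6 mm. Origin: centre of the underside. Leave alone.
Mind the look-alikes: they are no part of the job. What is shaped like the part that bears hung2_window but green or turquoise is not meant.

How it is judged (in metres and radians):
On the way, in this order (a step that is already met when the one before it is completed fails the run):
1. the empty branch points over the lug (y of branch_tip in the frame of tree_base between -0.027 and 0.027 m and x of branch_tip in the frame of tree_base below -0.09 m), for 0.2 s.
2. the sled hangs on that branch by its window (x of sled_window in the frame of tree between -0.098 and -0.018 m and y of sled_window in the frame of tree between -0.015 and 0.015 m and z of sled_window in the frame of tree between 0.108 and 0.128 m and angle between sled_window's own z axis and vertical below 0.3 rad), for 0.2 s.
At the end, for the whole second after the job is handed in: Empty branch over the lug (end within 27 mm sideways); the sled hangs by its window on it (within 15 mm sideways, 18 to 98 mm from the axis, upright within 0.3 rad), released and still; the three other sleds still hang; covers and bench things moved under 30 mm (all of step 1 and all of step 2 and linear speed of sled below 0.03 m/s and angular speed of tree below 0.05 rad/s and contact force between sled and the fingers below 0.05 N and height (world z) of hung1_window between 0.105 and 0.13 m and horizontal distance between each of hung1_window, hung2_window, hung3_window and tree below 0.103 m and height (world z) of hung2_window between 0.105 and 0.13 m and height (world z) of hung3_window between 0.105 and 0.13 m); the robot touches nothing.
It fails at once if a sled already on the tree falls off (height (world z) of any of hung1_window, hung2_window, hung3_window below 0.085 m).
It fails at once if a cover or another thing on the bench is moved by more than 30 mm (distance of any of spray, dish, driver, meter, tape, tweezers, cover_a, cover_b from where it was at the start of the episode above 0.03 m).
It also fails if it takes over 64 s, if anything falls off the work surface, if the arm or the gripper's body presses on something with over 40 N, if the wrist force passes 120 N, or if a joint passes its speed limit or range.

### The arm

A 6-joint arm with a two-finger parallel gripper is mounted at the origin on the work surface. World frame = base frame: x ahead of the robot, y to its left, z up, the work surface at z = 0. Lengths are in m, angles in degrees, forces in N, time in s.
With the tool pointing down it reaches from about 0.4 to 0.825 m from the base axis. Payload 7 kg.
Tool frame: the origin (TCP) lies at the very end of the fingers, on their centre line; the grasp point (between the pads) lies 19 mm behind it; z points along the fingers, y is the line along which they close (so a half turn about z gives the same grasp; the last joint's range is limited). The gripper opens to 88 mm and grips with 3 to 60 N. Pads are 19 mm wide; open, the fingers measure 130 mm over their backs; the gripper's body (78 mm by 193 mm) begins 47 mm behind the grasp point.
Start: joints at [16.507, 20.546, 0.682, 0, -70.136, -16.507], TCP at [0.675, -0, 0.227] pointing down, gripper open.
Joint ranges: [-176.03, 176.03], [-82.01, 121.73], [-58.28, 71.71], [-173.87, 95.51], [-174.79, -0.11], [-173.66, 173.66]. Speed limits (degrees/s): [136.94, 136.94, 172.46, 180, 180, 180].

### API

Orientations are given as [roll, pitch, yaw] about the fixed x, y, z axes, in that order (R = Rz(yaw) Ry(pitch) Rx(roll)).
In Python, from plant import r gives the robot as it stands. The module is installed in compiled form; this text tells all that it offers.
- The arm moves only by the tool jog_arm, never from a script. Its arguments are lists of equal length, an entry for each row: "travel": the shift along the tool's x, y, z each as a share of 50 cm, from -1 to 1, a list of three; "dr": the turn, a rotation vector about the tool's x, y, z each as a share of 360 degrees, from -1 to 1, a list of three; "claw": the opening, from 0 (shut) to 1 (fully open). A call has exactly 10 rows; each row is the pose to reach, as a shift and turn from the pose commanded when the call began, along the tool's axes at that moment, turning the shorter way round; what a row does not reach only later rows make up. A row lasts 1/8 s, in which the tool goes at most 62.5 mm and 10.7 degrees, less where a joint would pass 70% of its speed; a pose out of reach is approached as far as the arm can. A call with a number of a shift or a turn outside -1 to 1 is refused whole. A call with a gripper value outside its range is refused whole. The fingers move at their own pace and stop on an object; "newtons" is the grip in N (left out, the last holds). Time passes only in rows, so rows that repeat a pose let the fingers close, or fill a call up. It gives the time, the measured TCP pose, the force, the opening and the grip force at its end, in the units of the state.
- r.get_state(): the state, without advancing time (a new reading comes with each control period).
- r.capture(name): name is "scene" or "side" or "wrist"; returns a dict with "pixels" (480x640x3 uint8, red, green, blue), "range_z" (480x640 float32, m along the optical axis (not along the pixel's ray), 0 where there is no reading), "fx", "fy", "cx", "cy" (pixels), "position" and "attitude" of the camera in the world; the wrist camera has in their place "hand_eye" (4x4, takes a point from camera to tool coordinates, whose origin is the TCP and whose axes are the flange's). Camera axes: x right, y up, looking along -z (the intrinsics and any distortion apply to the point x, -y, -z); pixel columns grow to the right and rows downward; lengths in m; the calibration is good to about 2 mm. A picture is of the moment at which its call begins: read the wrist's pose just before it.
- r.close_job(): hands the job in; it is judged then, once.
Trained networks look in the newest picture that a camera, given by its name, has taken for a name from the list of things; names that differ only in an ending like _2 or _b are one class to them, and where a whole thing is asked for, a point or a joint stands for the part that bears it (a point fixed in the world has none). Each returns a list of dicts, best first, with "conf" (0 to 1); they miss things now and then, are a little off and sometimes report something else, mostly with a low value. They report only what shows in the picture. A call takes as long as a camera call. They do not tell look-alikes from the thing itself.
- r.boxes_of(name, camera): "extent" ([left, top, right, bottom] in pixels, round what is visible of it).
- r.regions_of(name, camera): "pixels" (480x640 bool, what is visible of it) and "extent" ([left, top, right, bottom] in pixels, round what is visible of it).
- r.tip_of(name, camera): "at" ([column, row] in pixels: a listed point, or the origin of a listed thing).
The state is a dict: "time_s": time; "joints": joint angles; "qd": joint speeds; "joint_torque": joint torques, N m; "tcp_pos": TCP position; "eef_rot": TCP orientation; "contact_force": force on the tool from outside, world axes, zero at the start; "moment": the same for the moment, N m; "gripper_width": finger opening in m; "gripper_force": force on a finger pad.
Only numpy, scipy, OpenCV 4.12 (cv2) and the standard library are available. Lean on these libraries where they do the work, as an engineer would, in place of code of your own. Each camera call takes 0.05 s, during which the arm holds its last target. There are 200 camera calls.

## Working session

There is one attempt and no reset: what is moved stays moved. The work goes in short steps, Python scripts to look and compute and a tool call to move; the robot and the scene stay as the last step left them, time stands still between calls to the robot, and variables do not carry over. Pictures are saved under pics/ and viewed, at most 10 in all, crops included, and the job is handed in when it is done.

Besides the shell and the picture viewer there is one more tool, called after "Emit:" as name(argument=value, ...) on one line, values as JSON. jog_arm: Moves the arm, as the interface text tells. Its arguments: {"type":"object","properties":{"travel":{"type":"array"},"dr":{"type":"array"},"claw":{"type":"array"},"newtons":{"type":"number"}},"required":["travel","dr","claw"]}

```bash
mkdir -p pics; cat > h.py <<'E'
import numpy as np, cv2
from plant import r
from scipy.spatial.transform import Rotation as R
def att(a):
    a=np.array(a,float)
    if a.shape==(3,3): return a
    if a.size==4: return None
    return R.from_euler('xyz',a,degrees=True).as_matrix()
def cloud(c):
    z=c['range_z']; v,u=np.mgrid[0:480,0:640]
    p=np.stack([(u-c['cx'])/c['fx']*z,-(v-c['cy'])/c['fy']*z,-z],-1)
    return p@att(c['attitude']).T+np.array(c['position'])
def save(c,n): cv2.imwrite('pics/'+n+'.png',c['pixels'][:,:,::-1])
E
python3 - <<'E'
from h import *
s=r.get_state(); print(s)
for n in ('scene','side'):
    c=r.capture(n); save(c,n); print(n,{k:(v if k not in('pixels','range_z') else v.shape) for k,v in c.items()})
    P=cloud(c); np.savez(n+'.npz',P=P,z=c['range_z'],px=c['pixels'])
    for t in ['tree_base','tree','branch_tip','sled_c','sled_window','stand','hung1_window','hung2_window','spray','cover_a','cover_b']:
        for d in r.tip_of(t,n)[:4]:
            u,v=np.round(d['at']).astype(int); 
            print(t,round(d['conf'],2),u,v,P[min(max(v,0),479),min(max(u,0),639)].round(3))
E
```

```text
{'time_s': 0.0, 'joints': array([ 1.65087774e+01,  2.05914375e+01,  6.33937649e-01, -2.08106554e-02,
       -7.01357664e+01, -1.65054272e+01]), 'qd': array([ 0.04625989,  0.02019376, -0.07028677, -0.07953746, -0.01913616,
        0.03816229]), 'joint_torque': array([-8.00930356e-04, -5.82726967e+01,  2.93058443e+01,  6.99745238e+00,
        6.93249181e-03, -2.06530804e-04]), 'tcp_pos': array([ 6.74509667e-01, -7.06693857e-07,  2.25621735e-01]), 'eef_rot': array([ 1.79905018e+02, -7.74301087e-03, -9.00037306e+01]), 'contact_force': array([-0.270613  ,  0.47026939, -0.31327027]), 'moment': array([-0.01854624, -0.03378325, -0.04261643]), 'gripper_force': 0.0, 'gripper_width': 0.08740555555356579}
scene {'pixels': (480, 640, 3), 'range_z': (480, 640), 'fx': 499.29005163486585, 'fy': 499.29005163486585, 'cx': 327.9693158312976, 'cy': 231.81950268296626, 'position': array([ 1.54004327, -0.04277949,  1.06890104]), 'attitude': array([46.43222085,  1.12337085, 86.77302323])}
tree_base 0.59 414 261 [0.572 0.239 0.014]
tree 0.96 410 259 [0.563 0.229 0.014]
sled_c 0.73 399 236 [ 0.452  0.216 -0.
[... 1156 characters left out ...]
249 [ 0.651 -0.022  0.006]
sled_c 0.72 346 319 [ 0.503 -0.213  0.026]
sled_c 0.69 348 301 [ 0.52  -0.194  0.057]
sled_window 0.64 348 303 [ 0.518 -0.197  0.053]
stand 0.74 370 310 [ 0.558 -0.226  0.033]
hung1_window 0.71 273 164 [ 0.688  0.411 -0.001]
hung2_window 0.89 279 181 [0.61  0.243 0.071]
hung2_window 0.87 309 218 [0.589 0.064 0.076]
hung2_window 0.59 274 232 [ 0.532  0.145 -0.003]
hung2_window 0.24 244 282 [ 0.017 -0.789  0.96 ]
spray 0.83 309 268 [ 0.528 -0.029  0.012]
spray 0.5 350 320 [ 0.506 -0.223  0.031]
cover_a 0.85 386 306 [ 0.603 -0.23   0.021]
cover_a 0.75 367 313 [ 0.549 -0.228  0.031]
cover_b 0.85 386 306 [ 0.603 -0.23   0.021]
cover_b 0.75 367 313 [ 0.549 -0.228  0.031]
```

View pics/scene.png

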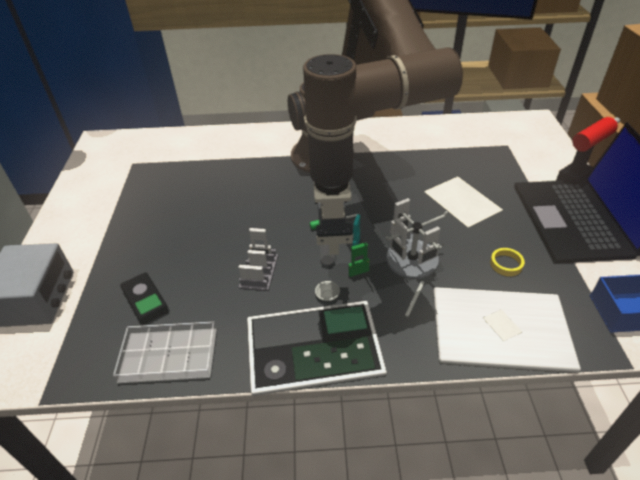

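View pics/side.png

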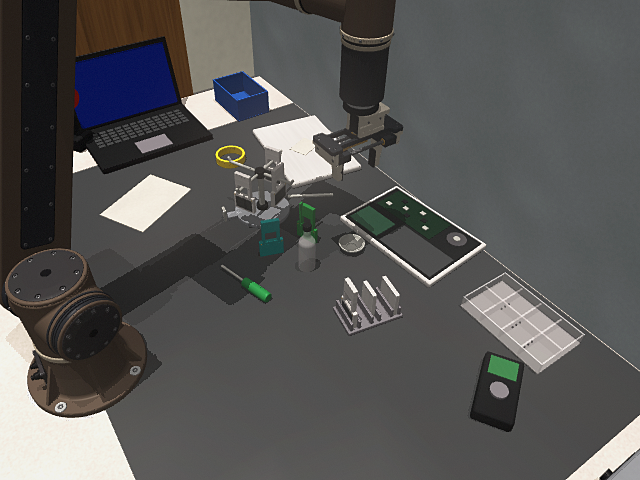

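```bash
python3 - <<'E'
from h import *
a=np.load('scene.npz');b=np.load('side.npz')
A=cv2.resize(b['px'][135:235,205:345],(560,400),interpolation=cv2.INTER_CUBIC)
B=cv2.resize(b['px'][260:340,320:420],(240,192),interpolation=cv2.INTER_CUBIC)
C=cv2.resize(a['px'][190:300,380:460],(240,330),interpolation=cv2.INTER_CUBIC)
im=np.zeros((600,800,3),np.uint8); im[:400,:560]=A; im[:330,560:]=C; im[400:592,560:]=B
# top-down height maps: tree
def top(x0,y0,n,mm=2):
    H=np.zeros((n,n))
    for P in (a['P'],b['P']):
        p=P.reshape(-1,3); p=p[(p[:,2]>0.006)&(p[:,2]<0.18)]
        i=((p[:,0]-x0)*1000/mm).astype(int); j=((p[:,1]-y0)*1000/mm).astype(int)
        k=(i>=0)&(i<n)&(j>=0)&(j<n); np.maximum.at(H,(i[k],j[k]),p[k,2])
    return H[::-1,::-1]  # up = +x, left=+y
H=top(0.42,0.12,130,2)
def col(H,s): return cv2.resize(cv2.applyColorMap((H*255/0.18).astype(np.uint8),cv2.COLORMAP_JET)[:,:,::-1],(s,s),interpolation=cv2.INTER_NEAREST)
im[400:600,0:200]=0
im[400:600,10:210]=col(top(0.45,0.12,100),200)
im[400:600,230:430]=col(top(0.47,-0.30,100),200)
cv2.imwrite('pics/comp.png',im[:,:,::-1])
E
```

```text
(no output)
```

View pics/comp.png

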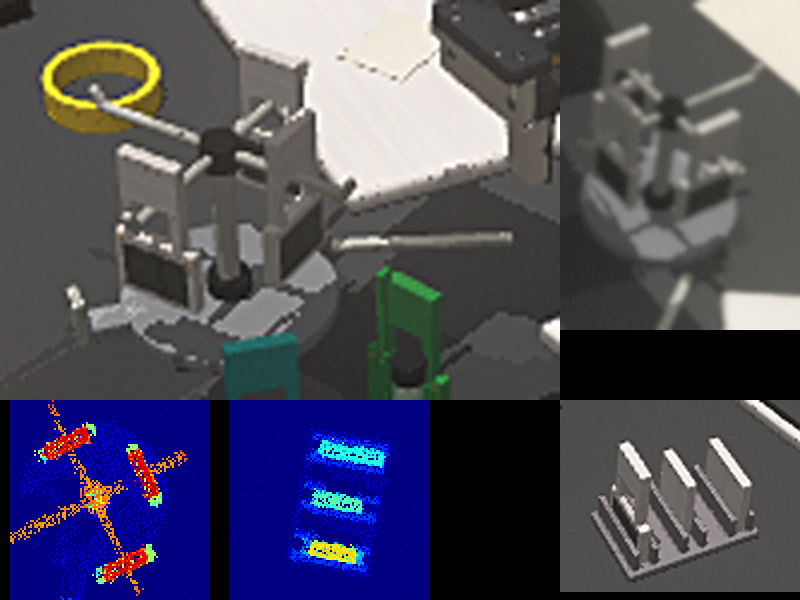

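The overview shows the tree with its empty branch pointing to the upper left in the side picture (tip ~(228,158)) and the lug at ~(223,210). The stand's tallest plate, the only one with a window, is in the slot at smallest x, at side ~(348,300). The green plate (side ~(307,220)) and the turquoise one (~(270,235)) are look-alikes standing on the bench. The aluminium sled in the stand is the one meant. Next I measure precisely.

```bash
python3 - <<'E'
from h import *
from scipy.optimize import least_squares
D={n:np.load(n+'.npz')['P'].reshape(-1,3) for n in('scene','side')}
def sel(p,lo,hi): return p[((p>lo)&(p<hi)).all(1)]
# branches: z band 0.126..0.140 ; fit 2 perpendicular lines through axis
for n,p in list(D.items())+[('both',np.vstack(list(D.values())))]:
    q=sel(p,[.42,.10,.120],[.69,.37,.150])[:,:2]
    def res(t):
        d=q-t[:2]; c,s=np.cos(t[2]),np.sin(t[2])
        return np.minimum(abs(d@[c,s]),abs(d@[-s,c]))
    o=least_squares(res,[.555,.235,np.radians(116)],loss='cauchy',f_scale=.004)
    ax=o.x[:2]; print(n,'axis',ax.round(4),'ang',np.degrees(o.x[2]).round(1),len(q))
    u=np.array([np.cos(o.x[2]),np.sin(o.x[2])]); e=q-ax; m=abs(e@[-u[1],u[0]])<.008
    print(' reach along +u',np.percentile((e@u)[m],[0.5,99.5]).round(3), 'perp', np.percentile((e@[-u[1],u[0]])[abs(e@u)<.008],[.5,99.5]).round(3))
    L=sel(p,[.40,.10,.022],[.48,.34,.05]); rr=np.hypot(*(L[:,:2]-ax).T); L=L[(rr>.095)&(rr<.118)]
    if len(L): c=L[:,:2].mean(0); d=c-ax; print(' lug',c.round(4),len(L),'r',np.hypot(*d).round(4),'ang',np.degrees(np.arctan2(d[1],d[0])).round(1),'zmax',L[:,2].max().round(3))
    for nm,lo,hi in (('sledtop',[.46,-.26,.108],[.57,-.14,.13]),('covers',[.53,-.27,.060],[.67,-.12,.09])):
        S=sel(p,lo,hi); 
        if len(S)<9: print(nm,len(S)); continue
        if nm=='covers':
            for lo2,hi2 in((.53,.583),(.583,.66)):
                T=S[(S[:,0]>lo2)&(S[:,0]<hi2)]; print('  cover',len(T),T.mean(0).round(4),T[:,2].max().round(3))
        else:
            rc=cv2.minAreaRect((S[:,:2]*1000).astype(np.float32)); print('  sled',len(S),S.mean(0).round(4),rc,np.percentile(S[:,2],98).round(4))
    S=sel(p,[.46,-.27,.060],[.66,-.12,.13])
    c,s_=0,0
    def r2(t):
        v=S[:,:2]@[np.cos(t[0]),np.sin(t[0])]-t[1]; return np.abs(v-np.array([-.05,0,.05])[:,None]).min(0)
    o=least_squares(r2,[-.25,.55*np.cos(.25)+.2*np.sin(.25)],loss='cauchy',f_scale=.003); print('  stand xdir deg',np.degrees(o.x[0]).round(2),o.x[1].round(4),o.cost)
E
```

```text
scene axis [0.5541 0.2352] ang 115.7 619
 reach along +u [-0.098  0.102] perp [-0.102  0.074]
  sled 90 [ 0.5202 -0.2031  0.117 ] ((518.4329833984375, -202.84237670898438), (45.075531005859375, 16.000978469848633), 82.85867309570312) 0.1228
  cover 147 [ 0.5707 -0.2071  0.0758] 0.089
  cover 160 [ 0.6188 -0.2216  0.0713] 0.08
  stand xdir deg -10.0 0.5989 0.001405077229758623
side axis [0.5491 0.2349] ang 115.6 691
 reach along +u [-0.1    0.104] perp [-0.1    0.101]
 lug [0.4451 0.2566] 30 r 0.1063 ang 168.2 zmax 0.037
  sled 125 [ 0.5156 -0.2037  0.1163] ((516.9481201171875, -202.16873168945312), (45.84074783325195, 12.119967460632324), 77.60415649414062) 0.1211
  cover 180 [ 0.5644 -0.2098  0.0752] 0.086
  cover 181 [ 0.6128 -0.224   0.071 ] 0.078
  stand xdir deg -8.21 0.5875 0.0018494040120602643
both axis [0.5514 0.2349] ang 115.5 1310
 reach along +u [-0.099  0.104] perp [-0.103  0.103]
 lug [0.4451 0.2566] 30 r 0.1085 ang 168.5 zmax 0.037
  sled 215 [ 0.5175 -0.2034  0.1166] ((518.2979125976562, -202.23106384277344), (46.247276306152344, 16.60658073425293), 82.56232452392578) 0.1221
  cover 327 [ 0.5673 -0.2086  0.0755] 0.089
  cover 341 [ 0.6156 -0.2228  0.0711] 0.08
  stand xdir deg -10.08 0.5954 0.0053686672262086505
```

```bash
cat > mv.py <<'E'
# plan(cmd_pos, cmd_yaw, [(x,y,z,yaw)...]) -> jog rows ; tool down, R=Rz(yaw)Rx(180)
from h import *
def plan(p0,y0,W):
    M=R.from_euler('xyz',[180,0,y0],degrees=True)
    for w in W:
        t=M.inv().apply(np.array(w[:3])-p0)/.5
        d=(M.inv()*R.from_euler('xyz',[180,0,w[3]],degrees=True)).as_rotvec()/(2*np.pi)
        print(np.round(w,4),'travel',t.round(3).tolist(),'dr',d.round(4).tolist())
E
python3 - <<'E'
from mv import *
ax=np.array([.5515,.2350]); Y=-101.5; f=np.radians
a=np.array([np.cos(f(168.5)),np.sin(f(168.5))]); b=np.array([-a[1],a[0]])
W=[]
for th,gap in [(115.5,.014),(115.5,.002)]+[(t,0) for t in np.linspace(121,168.5,8)]:
    u=np.array([np.cos(f(th)),np.sin(f(th))]); n=np.array([-u[1],u[0]])
    d=.004+.021*abs(a@n)+.0095*abs(b@n)+gap
    c=ax+.075*u-d*n; W.append((*c,.120,Y))
s=np.array(W[0][:3])
print('call1'); plan([.675,0,.227],-90,[(s[0],s[1],.24,Y),(s[0],s[1],.121,Y)])
print('call2'); plan([s[0],s[1],.121],Y,[w[:2]+(.121,Y) for w in W])
print(s)
E
```

```text
call1
[   0.5558    0.3201    0.24   -101.5   ] travel [-0.64, 0.238, -0.026] dr [-0.0, -0.0, 0.0319]
[   0.5558    0.3201    0.121  -101.5   ] travel [-0.64, 0.238, 0.212] dr [-0.0, -0.0, 0.0319]
call2
[   0.5558    0.3201    0.121  -101.5   ] travel [0.0, 0.0, 0.0] dr [0.0, 0.0, 0.0]
[   0.5449    0.315     0.121  -101.5   ] travel [0.014, 0.019, 0.0] dr [0.0, 0.0, 0.0]
[   0.5351    0.3126    0.121  -101.5   ] travel [0.023, 0.038, 0.0] dr [0.0, 0.0, 0.0]
[   0.5252    0.3095    0.121  -101.5   ] travel [0.033, 0.056, 0.0] dr [0.0, 0.0, 0.0]
[   0.5157    0.305     0.121  -101.5   ] travel [0.046, 0.073, 0.0] dr [0.0, 0.0, 0.0]
[   0.5067    0.299     0.121  -101.5   ] travel [0.061, 0.088, 0.0] dr [0.0, 0.0, 0.0]
[   0.4985    0.2918    0.121  -101.5   ] travel [0.078, 0.101, 0.0] dr [0.0, 0.0, 0.0]
[   0.4913    0.2832    0.121  -101.5   ] travel [0.098, 0.112, 0.0] dr [0.0, 0.0, 0.0]
[   0.4853    0.2736    0.121  -101.5   ] travel [0.119, 0.12, 0.0] dr [0.0, 0.0, 0.0]
[   0.4807    0.2632    0.121  -101.5   ] travel [0.142, 0.124, 0.0] dr [0.0, 0.0, 0.0]
[0.55575607 0.32012468 0.12      ]
```

Emit:
jog_arm(travel=[[-0.64,0.238,-0.026],[-0.64,0.238,-0.026],[-0.64,0.238,-0.026],[-0.64,0.238,-0.026],[-0.64,0.238,-0.026],[-0.64,0.238,-0.026],[-0.64,0.238,-0.026],[-0.64,0.238,0.1],[-0.64,0.238,0.212],[-0.64,0.238,0.212]], dr=[[0,0,0.032],[0,0,0.032],[0,0,0.032],[0,0,0.032],[0,0,0.032],[0,0,0.032],[0,0,0.032],[0,0,0.032],[0,0,0.032],[0,0,0.032]], claw=[0,0,0,0,0,0,0,0,0,0])

```text
time_s: 2.45
tcp_pos: [0.5539, 0.317, 0.1164]
eef_rot: [179.7, -0.4, -101.6]
contact_force: [0.4, -0.1, 0.9]
gripper_width: 0.001
gripper_force: 0.0
```

Emit:
jog_arm(travel=[[0.014,0.019,0],[0.023,0.038,0],[0.033,0.056,0],[0.046,0.073,0],[0.061,0.088,0],[0.078,0.101,0],[0.098,0.112,0],[0.119,0.12,0],[0.142,0.124,0],[0.142,0.124,0]], dr=[[0,0,0],[0,0,0],[0,0,0],[0,0,0],[0,0,0],[0,0,0],[0,0,0],[0,0,0],[0,0,0],[0,0,0]], claw=[0,0,0,0,0,0,0,0,0,0])

```text
time_s: 3.7
tcp_pos: [0.4804, 0.2616, 0.1205]
eef_rot: [180.0, -0.0, -101.6]
contact_force: [-0.2, -0.6, 0.2]
gripper_width: 0.0009
gripper_force: 0.0
```

```bash
cat > tree.py <<'E'
from h import *
from scipy.optimize import least_squares
def tree(P,guess,ax=None):
    p=P.reshape(-1,3); q=p[((p>[.42,.10,.120])&(p<[.69,.37,.150])).all(1)][:,:2]
    def res(t):
        d=q-t[:2]; c,s=np.cos(t[2]),np.sin(t[2])
        return np.minimum(abs(d@[c,s]),abs(d@[-s,c]))
    o=least_squares(res,[.5515,.235,np.radians(guess)],loss='cauchy',f_scale=.004)
    return o.x[:2].round(4),np.degrees(o.x[2]).round(1)
E
python3 - <<'E'
from tree import *
print(r.get_state()['tcp_pos'])
c=r.capture('side'); print(tree(cloud(c),160)); A=c['pixels'][120:260,190:330]
w=r.capture('wrist'); im=np.zeros((420,800,3),np.uint8); im[:,:420]=cv2.resize(A,(420,420),interpolation=cv2.INTER_CUBIC); im[:285,420:]=cv2.resize(w['pixels'],(380,285))
cv2.imwrite('pics/t2.png',im[:,:,::-1])
E
```

```text
[0.48035401 0.26157679 0.12047978]
(array([0.549 , 0.2374]), np.float64(173.8))
```

View pics/t2.png

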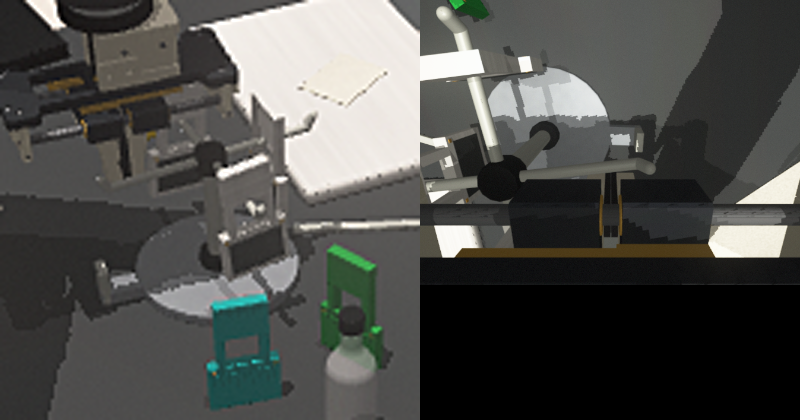

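```bash
python3 - <<'E'
from mv import *
p1=np.array([.675,0,.227])+R.from_euler('xyz',[180,0,-90],degrees=True).apply([-.32,.119,.106]); y=-90-11.52
p2=p1+R.from_euler('xyz',[180,0,y],degrees=True).apply([.071,.062,0]); print(p2)
plan(p2,y,[(.484,.283,.121,y),(.484,.283,.24,y),(.50,-.12,.24,y),(.5175,-.2035,.22,-100.5)])
E
```

```text
[0.48106958 0.26281231 0.121     ]
[   0.484    0.283    0.121 -101.52 ] travel [-0.041, 0.002, 0.0] dr [0.0, 0.0, 0.0]
[   0.484    0.283    0.24  -101.52 ] travel [-0.041, 0.002, -0.238] dr [0.0, 0.0, 0.0]
[   0.5    -0.12    0.24 -101.52] travel [0.743, -0.19, -0.238] dr [0.0, 0.0, 0.0]
[   0.5175   -0.2035    0.22   -100.5   ] travel [0.899, -0.258, -0.198] dr [0.0, 0.0, -0.0028]
```

Emit:
jog_arm(travel=[[-0.041,0.002,0],[-0.041,0.002,-0.119],[-0.041,0.002,-0.238],[0.06,-0.02,-0.238],[0.17,-0.048,-0.238],[0.285,-0.075,-0.238],[0.4,-0.103,-0.238],[0.515,-0.131,-0.238],[0.63,-0.16,-0.238],[0.743,-0.19,-0.238]], dr=[[0,0,0],[0,0,0],[0,0,0],[0,0,0],[0,0,0],[0,0,0],[0,0,0],[0,0,0],[0,0,0],[0,0,0]], claw=[0,0,0,0.5,0.5,0.5,0.5,0.5,0.5,0.5])

```text
time_s: 5.05
tcp_pos: [0.5007, -0.1214, 0.2398]
eef_rot: [-180.0, 0.0, -101.5]
contact_force: [1.8, 0.0, 0.5]
gripper_width: 0.0434
gripper_force: 0.0
```

```bash
python3 - <<'E'
from tree import *
s=r.get_state(); print(s['tcp_pos'],s['eef_rot'])
c=r.capture('scene'); print(tree(cloud(c),170)); c=r.capture('side'); P=cloud(c); print(tree(P,170)); print([ (d['at'],d['conf']) for d in r.tip_of('branch_tip','side')])
w=r.capture('wrist'); save(w,'w1'); H=np.array(w['hand_eye'])
z=w['range_z']; v,u=np.mgrid[0:480,0:640]
p=np.stack([(u-w['cx'])/w['fx']*z,-(v-w['cy'])/w['fy']*z,-z],-1)@H[:3,:3].T+H[:3,3]
T=R.from_euler('xyz',s['eef_rot'],degrees=True).as_matrix(); p=p@T.T+s['tcp_pos']; np.save('w1.npy',p)
q=p.reshape(-1,3); q=q[(z.ravel()>0)]
S=q[((q>[.46,-.26,.112])&(q<[.57,-.14,.128])).all(1)]
print(len(S)); 
if len(S)>20: print(S.mean(0).round(4),cv2.minAreaRect((S[:,:2]*1000).astype(np.float32)),np.percentile(S,[2,98],axis=0).round(4))
E
```

```text
[ 0.50074083 -0.12143976  0.23983879] [-1.79971065e+02  4.53255459e-03 -1.01478277e+02]
(array([0.5537, 0.2358]), np.float64(175.2))
(array([0.5447, 0.2358]), np.float64(174.3))
[([222.8, 182.1], 0.74), ([304.8, 269.1], 0.3)]
1110
[ 0.5193 -0.2007  0.1204] ((519.7824096679688, -200.16648864746094), (44.042938232421875, 10.306965827941895), 79.82756805419922) [[ 0.5122 -0.221   0.1144]
 [ 0.5267 -0.1793  0.1222]]
```

View pics/w1.png

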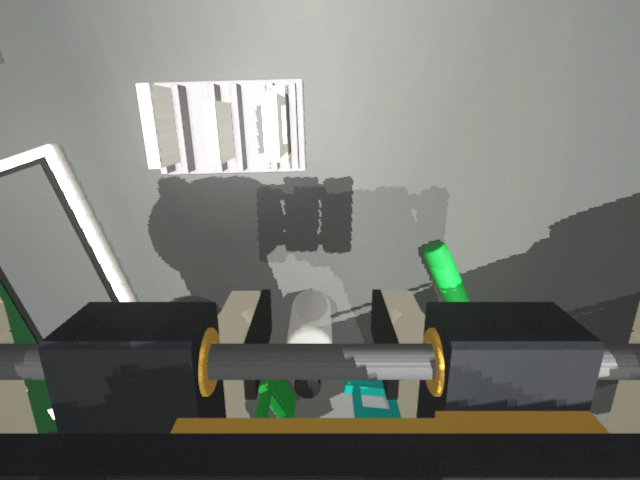

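```bash
python3 - <<'E'
from mv import *
p2=np.array([.48107,.26281,.121]); y=-101.52
p3=p2+R.from_euler('xyz',[180,0,y],degrees=True).apply(np.array([.743,-.19,-.238])*.5); print(p3)
plan(p3,y,[(.5198,-.2002,.2,-100.2),(.5198,-.2002,.09,-100.2)])
E
```

```text
[ 0.49996397 -0.1201786   0.24      ]
[   0.5198   -0.2002    0.2    -100.2   ] travel [0.149, -0.071, 0.08] dr [0.0, 0.0, -0.0037]
[ 5.198e-01 -2.002e-01  9.000e-02 -1.002e+02] travel [0.149, -0.071, 0.3] dr [0.0, 0.0, -0.0037]
```

Emit:
jog_arm(travel=[[0.149,-0.071,0.04],[0.149,-0.071,0.08],[0.149,-0.071,0.08],[0.149,-0.071,0.14],[0.149,-0.071,0.2],[0.149,-0.071,0.25],[0.149,-0.071,0.28],[0.149,-0.071,0.3],[0.149,-0.071,0.3],[0.149,-0.071,0.3]], dr=[[0,0,-0.0037],[0,0,-0.0037],[0,0,-0.0037],[0,0,-0.0037],[0,0,-0.0037],[0,0,-0.0037],[0,0,-0.0037],[0,0,-0.0037],[0,0,-0.0037],[0,0,-0.0037]], claw=[0.35,0.35,0.35,0.35,0.35,0.35,0.35,0.35,0.35,0.35])

```text
time_s: 6.5
tcp_pos: [0.5205, -0.2002, 0.0904]
eef_rot: [-179.9, 0.0, -100.2]
contact_force: [-0.4, 0.1, 0.6]
gripper_width: 0.0305
gripper_force: 0.0
```

Emit:
jog_arm(travel=[[0,0,0],[0,0,0],[0,0,0],[0,0,0],[0,0,0],[0,0,-0.04],[0,0,-0.1],[0,0,-0.18],[0,0,-0.28],[0,0,-0.34]], dr=[[0,0,0],[0,0,0],[0,0,0],[0,0,0],[0,0,0],[0,0,0],[0,0,0],[0,0,0],[0,0,0],[0,0,0]], claw=[0,0,0,0,0,0,0,0,0,0], newtons=25)

```text
time_s: 7.75
tcp_pos: [0.5202, -0.2004, 0.2619]
eef_rot: [-179.9, 0.0, -100.2]
contact_force: [1.3, -0.6, -1.7]
gripper_width: 0.0096
gripper_force: 25.0
```

```bash
python3 - <<'E'
from mv import *
plan([.5198,-.2002,.26],-100.2,[(.45,.33,.28,-95.5)])
E
```

```text
[  0.45   0.33   0.28 -95.5 ] travel [-1.019, 0.325, -0.04] dr [0.0, 0.0, -0.0131]
```

Emit:
jog_arm(travel=[[-0.1,0.032,-0.04],[-0.21,0.068,-0.04],[-0.32,0.104,-0.04],[-0.43,0.139,-0.04],[-0.54,0.175,-0.04],[-0.65,0.21,-0.04],[-0.76,0.246,-0.04],[-0.87,0.282,-0.04],[-0.99,0.32,-0.04],[-0.99,0.32,-0.04]], dr=[[0,0,-0.003],[0,0,-0.006],[0,0,-0.009],[0,0,-0.013],[0,0,-0.013],[0,0,-0.013],[0,0,-0.013],[0,0,-0.013],[0,0,-0.013],[0,0,-0.013]], claw=[0,0,0,0,0,0,0,0,0,0])

```text
time_s: 9.0
tcp_pos: [0.4489, 0.3186, 0.2783]
eef_rot: [179.9, -0.1, -95.3]
contact_force: [0.2, -0.4, -1.7]
gripper_width: 0.0098
gripper_force: 25.0
```

```bash
cat > wr.py <<'E'
from h import *
def wcloud():
    s=r.get_state(); w=r.capture('wrist'); H=np.array(w['hand_eye'])
    z=w['range_z']; v,u=np.mgrid[0:480,0:640]
    p=np.stack([(u-w['cx'])/w['fx']*z,-(v-w['cy'])/w['fy']*z,-z],-1)@H[:3,:3].T+H[:3,3]
    T=R.from_euler('xyz',s['eef_rot'],degrees=True).as_matrix(); return s,w,p@T.T+s['tcp_pos'],z
E
python3 - <<'E'
from wr import *
s,w,P,z=wcloud(); print(s['tcp_pos'],s['eef_rot'],s['qd'].round(2)); save(w,'w2'); np.save('w2.npy',P)
q=P[z>0]
k=q[((q>[.42,.2,.122])&(q<[.535,.28,.137])).all(1)]
print(len(k))
vx,vy,x0,y0=cv2.fitLine((k[:,:2]).astype(np.float32),cv2.DIST_HUBER,0,1e-4,1e-4).ravel(); print(np.degrees(np.arctan2(-vy,-vx)),x0,y0,'x range',np.percentile(k[:,0],[1,50,99]),'y at tip',y0+(.452-x0)*vy/vx, 'zmax',np.percentile(k[:,2],98))
t=q[((q>[.42,.2,.138])&(q<[.48,.28,.150])).all(1)]; print('tip bend',len(t),t.mean(0) if len(t) else 0, t.max(0) if len(t) else 0)
L=q[((q>[.40,.2,.022])&(q<[.47,.29,.05])).all(1)]; print('lug',len(L),L.mean(0) if len(L) else 0,cv2.minAreaRect((L[:,:2]*1000).astype(np.float32)) if len(L)>4 else 0)
h=q[((q>[.53,.21,.132])&(q<[.575,.26,.145])).all(1)]; print('hub',len(h),h.mean(0) if len(h) else 0)
E
```

```text
[0.44889626 0.3186271  0.27829068] [ 1.79931640e+02 -6.24720032e-02 -9.52922952e+01] [-2.61 -1.64 -1.84  0.23 -0.78  1.87]
1168
175.23065 0.4961203 0.24347483 x range [0.45842708 0.49584357 0.53402832] y at tip 0.24715593 zmax 0.13551612561127438
tip bend 130 [0.45344991 0.24691957 0.14206656] [0.45873306 0.25083999 0.14504915]
lug 189 [0.44925658 0.2634121  0.03589912] ((449.3424072265625, 263.6717224121094), (21.752809524536133, 7.920360088348389), 76.38599395751953)
hub 1724 [0.55104571 0.23725342 0.13712599]
```

View pics/w2.png

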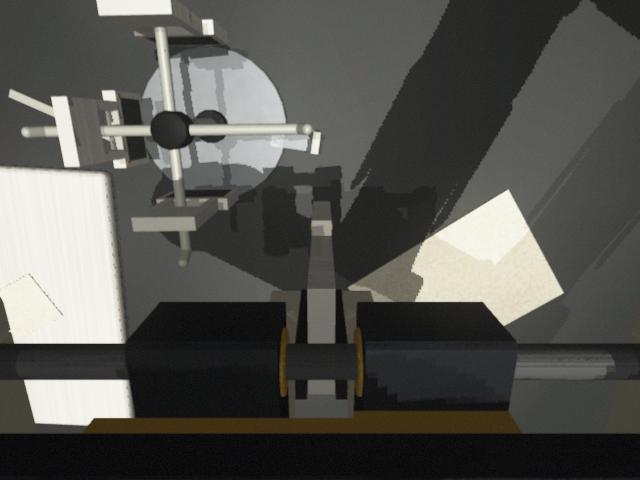

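```bash
python3 - <<'E'
from mv import *
y0=-100.2; p=np.array([.5198,-.2002,.26])+R.from_euler('xyz',[180,0,y0],degrees=True).apply(np.array([-.99,.32,-.04])*.5); y=y0+.013*360
print(p,y)
ax=np.array([.551,.2375]); d=lambda t:np.array([np.cos(np.radians(t)),np.sin(np.radians(t))])
a=ax+.14*d(175.2); plan(p,y,[(*a,.28,-94.8),(*a,.154,-94.8)])
print('insert'); plan([*a,.154],-94.8,[(*(ax+q*d(175.2)),.154,-94.8) for q in (.12,.1,.085,.07)])
b=ax+.07*d(175.2)
print('push'); W=[]
n=lambda t:np.array([d(t)[1],-d(t)[0]])  # toward CW (+y)
for t,o in ((175.2,.006),(175.2,.011),(173,.011),(170,.011),(167,.011),(165.5,.011),(165.5,.005),(165.5,0)):
    W.append((*(ax+.07*d(t)+o*n(t)),.154,t-270))
plan([*b,.154],-94.8,W)
E
```

```text
[0.44998565 0.31531038 0.28      ] -95.52000000000001
[  0.4115   0.2492   0.28   -94.8   ] travel [0.139, 0.064, 0.0] dr [0.0, 0.0, -0.002]
[  0.4115   0.2492   0.154  -94.8   ] travel [0.139, 0.064, 0.252] dr [0.0, 0.0, -0.002]
insert
[  0.4314   0.2475   0.154  -94.8   ] travel [0.0, -0.04, -0.0] dr [0.0, 0.0, 0.0]
[  0.4514   0.2459   0.154  -94.8   ] travel [0.0, -0.08, -0.0] dr [0.0, 0.0, 0.0]
[  0.4663   0.2446   0.154  -94.8   ] travel [0.0, -0.11, -0.0] dr [0.0, 0.0, 0.0]
[  0.4812   0.2434   0.154  -94.8   ] travel [0.0, -0.14, -0.0] dr [0.0, 0.0, 0.0]
push
[  0.4817   0.2493   0.154  -94.8   ] travel [-0.012, -0.0, 0.0] dr [0.0, -0.0, 0.0]
[  0.4822   0.2543   0.154  -94.8   ] travel [-0.022, -0.0, -0.0] dr [0.0, -0.0, 0.0]
[  0.4829   0.2569   0.154  -97.    ] travel [-0.027, -0.001, -0.0] dr [0.0, -0.0, 0.0061]
[   0.484     0.2605    0.154  -100.    ] travel [-0.035, -0.003, -0.0] dr [-0.0, -0.0, 0.0144]
[   0.4853    0.264     0.154  -103.    ] travel [-0.042, -0.005, -0.0] dr [0.0, -0.0, 0.0228]
[   0.486     0.2657    0.154  -104.5   ] travel [-0.045, -0.006, -0.0] dr [0.0, -0.0, 0.0269]
[   0.4845    0.2599    0.154  -104.5   ] travel [-0.033, -0.004, -0.0] dr [0.0, -0.0, 0.0269]
[   0.4832    0.255     0.154  -104.5   ] travel [-0.024, -0.002, -0.0] dr [0.0, -0.0, 0.0269]
```

Emit:
jog_arm(travel=[[0.07,0.032,0],[0.139,0.064,0],[0.139,0.064,0],[0.139,0.064,0.08],[0.139,0.064,0.16],[0.139,0.064,0.22],[0.139,0.064,0.252],[0.139,0.064,0.252],[0.139,0.064,0.252],[0.139,0.064,0.252]], dr=[[0,0,-0.002],[0,0,-0.002],[0,0,-0.002],[0,0,-0.002],[0,0,-0.002],[0,0,-0.002],[0,0,-0.002],[0,0,-0.002],[0,0,-0.002],[0,0,-0.002]], claw=[0,0,0,0,0,0,0,0,0,0])

```text
time_s: 10.3
tcp_pos: [0.4119, 0.2495, 0.1545]
eef_rot: [-179.9, 0.1, -94.8]
contact_force: [0.4, 0.3, -1.1]
gripper_width: 0.0098
gripper_force: 25.0
```

```bash
python3 - <<'E'
from h import *
s=r.get_state(); print(s['tcp_pos'],s['eef_rot'])
a=r.capture('side'); P=cloud(a); S=P[P[...,2]>0]; q=P.reshape(-1,3)
k=q[((q>[.37,.20,.06])&(q<[.425,.30,.145])).all(1)]; print(len(k),np.percentile(k,[1,50,99],axis=0).round(4))
b=r.capture('scene')
im=np.zeros((480,800,3),np.uint8)
im[:,:400]=cv2.resize(a['pixels'][120:240,190:290],(400,480),interpolation=cv2.INTER_CUBIC)
im[:,400:]=cv2.resize(b['pixels'][160:280,350:450],(400,480),interpolation=cv2.INTER_CUBIC)
cv2.imwrite('pics/pre.png',im[:,:,::-1])
E
```

```text
[0.41186392 0.24950274 0.15448422] [-1.79946749e+02  8.03203669e-02 -9.47968769e+01]
232 [[0.4019 0.2146 0.073 ]
 [0.4065 0.2299 0.1096]
 [0.4133 0.2771 0.1428]]
```

View pics/pre.png

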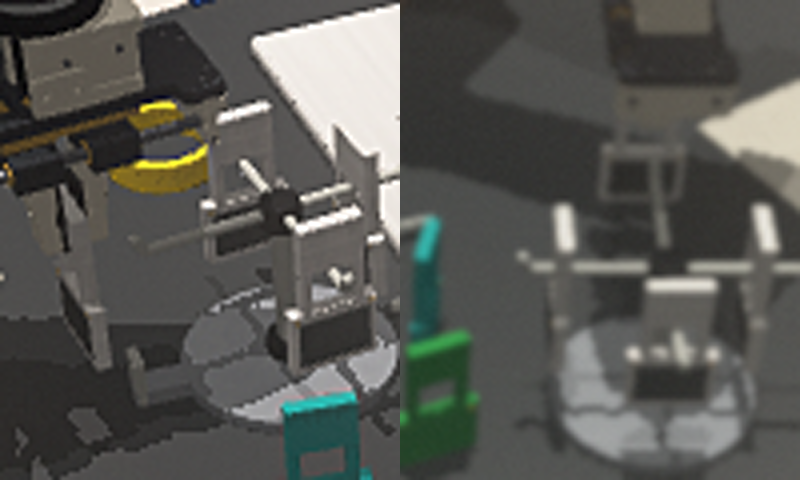

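The picture shows the sled upright in the fingers (left ~(85,280)) with its window facing the branch end (right panel ~(640,170)), so I insert it.

Emit:
jog_arm(travel=[[0,-0.02,0],[0,-0.04,0],[0,-0.055,0],[0,-0.07,0],[0,-0.085,0],[0,-0.1,0],[0,-0.115,0],[0,-0.13,0],[0,-0.14,0],[0,-0.14,0]], dr=[[0,0,0],[0,0,0],[0,0,0],[0,0,0],[0,0,0],[0,0,0],[0,0,0],[0,0,0],[0,0,0],[0,0,0]], claw=[0,0,0,0,0,0,0,0,0,0])

```text
time_s: 11.65
tcp_pos: [0.4814, 0.2432, 0.1534]
eef_rot: [180.0, -0.0, -94.8]
contact_force: [0.2, -0.5, -1.4]
gripper_width: 0.0098
gripper_force: 25.0
```

```bash
python3 - <<'E'
from tree import *
s=r.get_state(); print(s['tcp_pos'],s['contact_force'],s['gripper_width'])
c=r.capture('side'); print(tree(cloud(c),172)); c=r.capture('scene'); print(tree(cloud(c),172))
E
```

```text
[0.48141629 0.24316403 0.15344295] [ 0.23015123 -0.48639407 -1.39519047] 0.009761574125119066
(array([0.5483, 0.2351]), np.float64(175.2))
(array([0.5536, 0.2352]), np.float64(175.4))
```

Inserted with no contact force and the branch unmoved. Next I push sideways to bring the branch closer over the lug.

Emit:
jog_arm(travel=[[-0.012,0,0],[-0.022,0,0],[-0.025,0,0],[-0.029,-0.002,0],[-0.034,-0.003,0],[-0.038,-0.004,0],[-0.042,-0.005,0],[-0.045,-0.006,0],[-0.035,-0.004,0],[-0.024,-0.002,0]], dr=[[0,0,0],[0,0,0],[0,0,0.004],[0,0,0.008],[0,0,0.013],[0,0,0.018],[0,0,0.023],[0,0,0.027],[0,0,0.027],[0,0,0.027]], claw=[0,0,0,0,0,0,0,0,0,0])

```text
time_s: 13.0
tcp_pos: [0.4833, 0.2551, 0.1537]
eef_rot: [-180.0, 0.0, -104.5]
contact_force: [0.7, -0.6, -0.7]
gripper_width: 0.0097
gripper_force: 25.0
```

```bash
python3 - <<'E'
from tree import *
s=r.get_state(); print(s['tcp_pos'],s['contact_force'],s['gripper_width'])
c=r.capture('side'); print(tree(cloud(c),168)); c=r.capture('scene'); print(tree(cloud(c),168))
E
```

```text
[0.48328132 0.25509639 0.15373423] [ 0.67984016 -0.64499093 -0.73432513] 0.009651939827122426
(array([0.5481, 0.2348]), np.float64(167.5))
(array([0.5536, 0.2355]), np.float64(168.0))
```

Emit:
jog_arm(travel=[[0,0,0.006],[0,0,0.012],[0,0,0.018],[0,0,0.023],[0,0,0.027],[0,0,0.03],[0,0,0.032],[0,0,0.032],[0,0,0.032],[0,0,0.032]], dr=[[0,0,0],[0,0,0],[0,0,0],[0,0,0],[0,0,0],[0,0,0],[0,0,0],[0,0,0],[0,0,0],[0,0,0]], claw=[0,0,0,0,0,0,0,0,0,0])

```text
time_s: 14.35
tcp_pos: [0.4832, 0.2552, 0.1377]
eef_rot: [-180.0, 0.0, -104.5]
contact_force: [-0.8, -0.2, 1.4]
gripper_width: 0.0101
gripper_force: 25.0
```

Contact shows as the weight coming off, so I release and rise.

Emit:
jog_arm(travel=[[0,0,0],[0,0,0],[0,0,0],[0,0,0],[0,0,0],[0,0,0],[0,0,-0.03],[0,0,-0.08],[0,0,-0.16],[0,0,-0.24]], dr=[[0,0,0],[0,0,0],[0,0,0],[0,0,0],[0,0,0],[0,0,0],[0,0,0],[0,0,0],[0,0,0],[0,0,0]], claw=[0.2,0.3,0.35,0.35,0.35,0.35,0.35,0.35,0.35,0.35])

```text
time_s: 15.6
tcp_pos: [0.4828, 0.255, 0.259]
eef_rot: [180.0, -0.0, -104.5]
contact_force: [0.9, -0.0, -0.1]
gripper_width: 0.0308
gripper_force: 0.0
```

Emit:
jog_arm(travel=[[0,0,-0.05],[-0.05,0,-0.1],[-0.12,0,-0.1],[-0.2,0,-0.1],[-0.2,0,-0.1],[-0.2,0,-0.1],[-0.2,0,-0.1],[-0.2,0,-0.1],[-0.2,0,-0.1],[-0.2,0,-0.1]], dr=[[0,0,0],[0,0,0],[0,0,0],[0,0,0],[0,0,0],[0,0,0],[0,0,0],[0,0,0],[0,0,0],[0,0,0]], claw=[0.35,0.35,0.35,0.35,0.35,0.35,0.35,0.35,0.35,0.35])

```text
time_s: 16.85
tcp_pos: [0.5082, 0.3517, 0.3077]
eef_rot: [-180.0, 0.0, -104.5]
contact_force: [0.3, 0.8, 0.6]
gripper_width: 0.0304
gripper_force: 0.0
```

```bash
python3 - <<'E'
from wr import *
from tree import tree
s,w,P,z=wcloud(); print(s['tcp_pos'],s['contact_force'])
q=P[z>0]
c=r.capture('side'); print(tree(cloud(c),168)); 
S=q[((q>[.44,.2,.15])&(q<[.53,.31,.18])).all(1)]; print(len(S),S.mean(0).round(4),cv2.minAreaRect((S[:,:2]*1000).astype(np.float32)),np.percentile(S[:,2],98))
L=q[((q>[.40,.2,.025])&(q<[.46,.30,.05])).all(1)]; print('lug',len(L),L.mean(0),cv2.minAreaRect((L[:,:2]*1000).astype(np.float32)))
t=q[((q>[.42,.2,.139])&(q<[.47,.30,.150])).all(1)]; print('tip',len(t),t.mean(0))
h=q[((q>[.53,.21,.132])&(q<[.575,.26,.145])).all(1)]; print('hub',len(h),h.mean(0))
im=np.zeros((480,800,3),np.uint8)
im[:,:400]=cv2.resize(c['pixels'][120:240,190:290],(400,480),interpolation=cv2.INTER_CUBIC)
im[:300,400:]=cv2.resize(w['pixels'],(400,300)); cv2.imwrite('pics/end.png',im[:,:,::-1])
E
```

```text
[0.50821944 0.35173851 0.30774013] [0.25633004 0.79917368 0.62931093]
(array([0.5482, 0.2352]), np.float64(167.0))
971 [0.4831 0.2544 0.168 ] ((483.0486145019531, 255.04953002929688), (43.843448638916016, 9.710090637207031), 75.26380157470703) 0.16940323556992892
lug 112 [0.45079802 0.26794454 0.03564413] ((450.46832275390625, 267.9720764160156), (12.504508018493652, 8.177730560302734), 76.90618896484375)
tip 110 [0.45582936 0.2611051  0.14234395]
hub 1571 [0.55114301 0.23744655 0.13702535]
```

View pics/end.png

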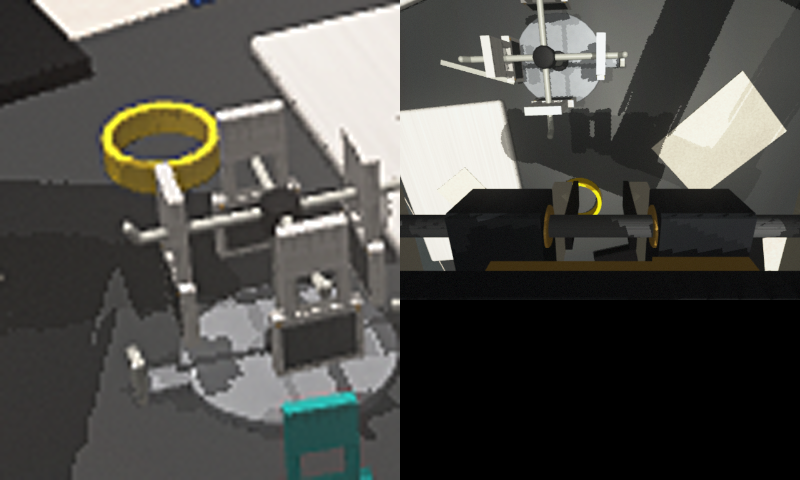

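The sled hangs on the branch over the lug (left panel ~(175,230)), with its top at 168 mm and all four sleds hanging. The branch end is within a few mm of the lug's direction and the gripper is clear, so I hand the job in.

```bash
python3 -c "
from plant import r
print(r.close_job())"
```

```text
the job is handed in; nothing more can be done
None
```

The empty branch is over the lug and the drive sled hangs on it by its window, released. The other three sleds still hang and I saw nothing else disturbed; the job was handed in at about 17 s, and no verdict came back.

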